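# Tip the forming block onto its back and push it up to the stop

### The arm

A 6-joint arm with a two-finger parallel gripper is mounted at the origin on the work surface. World frame = base frame: x ahead of the robot, y to its left, z up, the work surface at z = 0. Lengths are in mm, angles in rad, forces in N, time in s.
With the tool pointing down it reaches from about 400 to 825 mm from the base axis. Payload 7 kg.
Tool frame: the origin (TCP) lies at the very end of the fingers, on their centre line; the grasp point (between the pads) lies 19 mm behind it; z points along the fingers, y is the line along which they close (so a half turn about z gives the same grasp; the last joint's range is limited). The gripper opens to 88 mm and grips with 3 to 60 N. Pads are 19 mm wide; open, the fingers measure 130 mm over their backs; the gripper's body (78 mm by 193 mm) begins 47 mm behind the grasp point.
Start: joints at [-0.99, 0.359, 0.012, 0, -1.224, -0.288], TCP at [194.802, -646.257, 226.561] pointing down, gripper open.
Joint ranges: [-3.07, 3.07], [-1.43, 2.12], [-1.02, 1.25], [-3.03, 1.67], [-3.05, -0], [-3.03, 3.03]. Speed limits (rad/s): [2.39, 2.39, 3.01, 3.14, 3.14, 3.14].

### API

Orientations are given as a unit quaternion [x, y, z, w].
In Python, from plant import bot gives the robot as it stands. Calls block until the motion is done:
- bot.move_ptp(position, orientation): joint-space move of the TCP to a pose.
- bot.line_to(position, velocity=150, ori=None): straight line of the TCP; ori=None keeps the orientation; velocity is the mean speed in mm/s.
- bot.move_joints(angles): joint-space move.
- bot.move_gripper(opening, force=None): finger opening in mm; force is the grip in N (None keeps the last); returns when the fingers have stopped.
- bot.pause(seconds).
- bot.solve_ik(position, orientation): joint angles nearest the present ones, or None.
- bot.read_state(): the state.
- bot.camera(name): name is "side" or "top"; returns the picture (480x640x3 uint8, red, green, blue); there is no depth.
- bot.get_calibration(name): a dict with "fx", "fy", "cx", "cy" (pixels), "view" (4x4, takes a point from world to camera coordinates). Camera axes: x right, y up, looking along -z (the intrinsics and any distortion apply to the point x, -y, -z); pixel columns grow to the right and rows downward; lengths in mm; the calibration is good to about 2 mm. A picture is of the moment at which its call begins. get_calibration takes no time and is no camera call.
A pose or a line that the arm cannot do raises bot.Unreachable and nothing moves.
- bot.close_job(): hands the job in; it is judged then, once.
The state is a dict: "t": time; "joint_pos": joint angles; "qvel": joint speeds; "tau": joint torques, N m; "tcp_pos": TCP position; "eef_rot": TCP orientation; "contact_force": force on the tool from outside, world axes, zero at the start; "moment": the same for the moment, N m; "width": finger opening in mm; "finger_force": force on a finger pad.
Only numpy, scipy, OpenCV 4.12 (cv2) and the standard library are available. Lean on these libraries where they do the work, as an engineer would, in place of code of your own. Each camera call takes 0.05 s, during which the arm holds its last target. There are 200 camera calls.

### The job

The wooden forming block has been left standing on its long edge on the bench board. Without gripping or lifting it, push it over with the fingertips so that it lies flat on its back with its grooves facing up, then gently push it square and snug against the steel stop strip, its whole length against the strip, ready for shaping. Leave the jar, the dish and the little blue-based stand as they are.

Things in the scene. Friction and masses are not known exactly. Their poses are not given: they have to be found in the camera images.
- board: Fixed wooden bench board, cream heatproof face, 260 mm (its x) by 340 mm (its y), 12 mm thick, flat on the bench; yaw within 1.2 rad. Origin: centre of its underside, z up. Along its +x edge runs a fixed steel stop strip, 15 mm wide, 300 mm long (y -150 to +150 mm), 14 mm higher than the board's face; the strip's inner face is the board's plane x = +115 mm.
- stop_mid (a point): Point on the stop strip's inner face, middle of its length, level with the board's upper face (12 mm above the bench). Axes as the board's: +x points into the strip, y along it.
- block: Loose brown hardwood forming block, 32 mm thick (its x), 130 mm long (its y), 80 mm high (its z), 0.17 to 0.35 kg. Starts standing on a long edge on the board; origin: centre of its underside as it stands, z up. Its -x face is grooved, its +x face is the plain back, which looks to the stop strip within 0.25 rad. Lying on its back it is 32 mm high, its -x axis up, its z axis towards the strip.
- block_mid (a point): Centre of the block (40 mm from its long edges, 16 mm from front and back). Axes as the block's. With the block tipped on its back it has moved some 56 mm along the block's starting +x, then 15 to 60 mm short of snug; snug, it is 40 mm from the strip's inner face and 28 mm above the bench.
- block_top (a point): Middle of the block's upper long edge on the grooved face (as it stands; x -16, z +80 mm). Three channels 10 mm deep (24, 18, 12 mm wide, centred at y = -39, 0, +33 mm) run the full height and notch this edge. Pushed near here along the block's +x, it tips about its lower back edge and, past about 22 degrees (top moved 32 mm), falls onto its back by itself.
- jar: Bystander: small amber glass jar with a steel cap, 38 mm across, 50 mm high, standing on the board near one end (about 142 mm from the board's middle along y). Origin at the centre of its underside.
- dish: Bystander: small white ceramic bowl, 42 mm across, 20 mm high, standing on the board near the other end (jar and dish may be swapped). Origin at the centre of its underside.
- stand: Bystander: soldering stand, a blue disc foot 64 mm across and 20 mm high with a thin upright rod to 120 mm, on the bench beyond the stop strip. Origin at the centre of its underside.
Not all that is in view belongs to the job. Of the things like the block, leave any that is turquoise; of the rest the smaller one is meant.

How it is judged (in metres and radians):
At the end, for the whole second after the job is handed in: The block lies flat on the board on its back, grooves up (within 0.1 rad), its long edge against the stop strip (middle within 6 mm of touching, square to it within 0.06 rad), its whole length alongside the strip (middle no more than 87 mm along it from the strip's middle), at rest (angle between block's own x axis and vertical above 3.04 rad and x of block_mid in the frame of board between 0.069 and 0.079 m and y of block_mid in the frame of board between -0.087 and 0.087 m and z of block_mid in the frame of board between 0.024 and 0.032 m and angle between the y axis of block and the y axis of board, either way round below 0.06 rad and linear speed of block below 0.01 m/s).
It fails at once if the block is lifted off the board (its middle rises more than 8 mm above the highest point of a tipping motion) (height (world z) of block_mid above 0.063 m).
It fails at once if the lying block is lifted (its middle more than 12 mm too high while flat) (angle between block's own x axis and vertical above 2.94 rad and height (world z) of block_mid above 0.04 m).
It fails at once if the block is pinched or shoved hard (more than 38 N from the fingers) (contact force between the fingers and block above 38 N).
It fails at once if the jar, the dish or the stand is displaced by more than 15 mm or tipped (distance of any of jar, dish, stand from where it was at the start of the episode above 0.015 m or angle between any of jar, dish, stand's own z axis and vertical above 0.35 rad).
It also fails if it takes over 42 s, if anything falls off the work surface, if the arm or the gripper's body presses on something with over 40 N, if the wrist force passes 120 N, or if a joint passes its speed limit or range.

## Working session

There is one attempt and no reset: what is moved stays moved. The work goes in short steps, each a Python script; the robot and the scene stay as the last script left them, time stands still between calls to the robot, and variables do not carry over. Pictures are saved under pics/ and viewed, at most 10 in all, crops included, and the job is handed in when it is done.

```bash
ls; mkdir -p pics; python3 - <<'E'
from plant import bot
import cv2
for n in("top","side"):
    im=bot.camera(n); cv2.imwrite(f"pics/{n}0.png",im[:,:,::-1]); print(bot.get_calibration(n))
print(bot.read_state())
E
```

```text
pics
{'fx': 558.6488546734143, 'fy': 558.6488546734143, 'cx': 314.2327093045562, 'cy': 246.0670291446921, 'view': array([[-2.63600159e-02, -9.99576162e-01,  1.23549876e-02,
        -3.52578689e+01],
       [ 9.90028234e-01, -2.43933557e-02,  1.38740982e-01,
        -5.06308404e+02],
       [-1.38380799e-01,  1.58890010e-02,  9.90251632e-01,
        -1.38595427e+03],
       [ 0.00000000e+00,  0.00000000e+00,  0.00000000e+00,
         1.00000000e+00]])}
{'fx': 619.2599490823565, 'fy': 619.2599490823565, 'cx': 312.63052828963055, 'cy': 236.08553204827706, 'view': array([[-6.62830508e-01, -7.48759230e-01,  3.91566917e-03,
         2.88117350e+02],
       [ 5.67193591e-01, -4.98673902e-01,  6.55450814e-01,
        -3.55455927e+02],
       [-4.88822205e-01,  4.36673739e-01,  7.55227713e-01,
        -1.06048073e+03],
       [ 0.00000000e+00,  0.00000000e+00,  0.00000000e+00,
         1.00000000e+00]])}
{'t': 0.1, 'joint_pos': array([-9.89888216e-01,  3.59333252e-01,  1.11658886e-02, -2.92916631e-04,
       -1.22411106e+00, -2.88145070e-01]), 'qvel': array([ 0.00013256, -0.00319302,  0.00217734,  0.0012789 , -0.00065786,
        0.00099653]), 'tau': array([-2.03228039e-03, -5.84163094e+01,  2.93750238e+01,  7.01557025e+00,
        1.01719241e-02, -5.94124822e-05]), 'tcp_pos': array([ 194.67853304, -645.86551309,  225.71426924]), 'eef_rot': array([-1.45809940e-01,  9.89312334e-01,  7.30155468e-04, -1.87057193e-04]), 'contact_force': array([-1.18739832,  0.40817561, -0.6202966 ]), 'moment': array([-0.04496754, -0.03367464,  0.05238189]), 'finger_force': 0.0, 'width': 87.68847147687194}
```

View pics/top0.png

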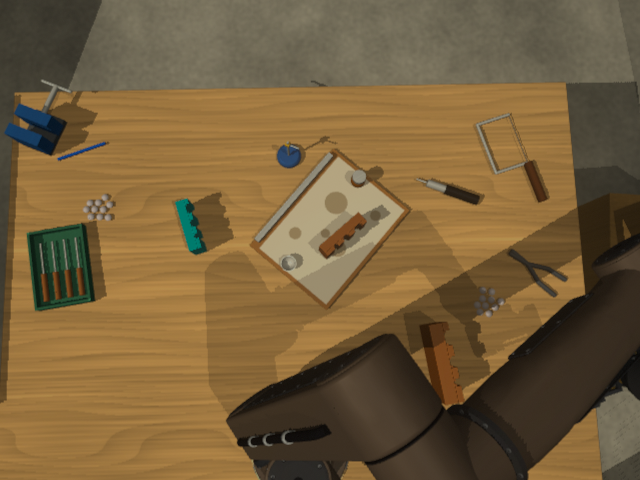

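View pics/side0.png

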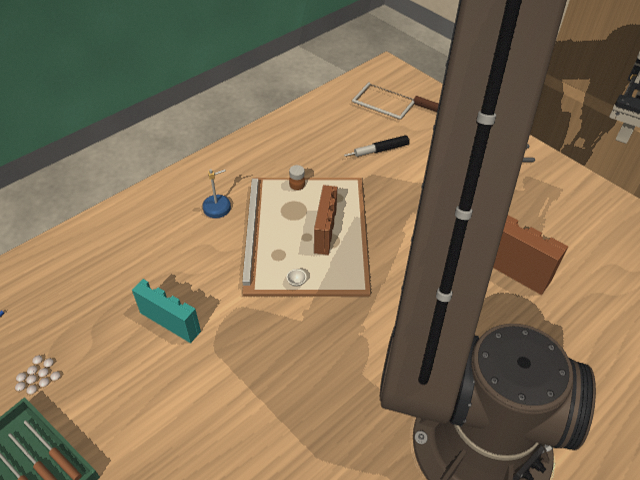

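Top: the board has corners near (337,150), (410,210), (328,306) and (251,244). The strip is on the upper-left side, the block at (343,235), the jar at (358,178), the dish at (289,262) and the stand at (289,155). The turquoise block and the larger brown block at (440,362) are decoys. Next I'll enlarge the crops.

```bash
python3 - <<'E'
import cv2,numpy as np
a=cv2.imread("pics/top0.png")[140:315,240:420]; b=cv2.imread("pics/side0.png")[165:305,200:380]
A=cv2.resize(a,None,fx=4,fy=4,interpolation=cv2.INTER_CUBIC)[:600]
A=cv2.resize(a,None,fx=3.4,fy=3.4,interpolation=cv2.INTER_CUBIC)
B=cv2.resize(b,None,fx=4.2,fy=4.2,interpolation=cv2.INTER_CUBIC)
cv2.imwrite("pics/a1.png",A);cv2.imwrite("pics/b1.png",B)
h=cv2.cvtColor(cv2.imread("pics/top0.png"),cv2.COLOR_BGR2HSV)
for p in [(343,235),(350,225),(380,200),(295,205),(328,290),(300,240),(405,215),(290,310),(340,190)]: print(p,h[p[1],p[0]])
E
```

```text
(343, 235) [ 13 185 120]
(350, 225) [ 13 187 123]
(380, 200) [ 22  71 179]
(295, 205) [ 16 136 146]
(328, 290) [ 21  71 154]
(300, 240) [ 22  71 180]
(405, 215) [ 16 169  98]
(290, 310) [ 18 150 131]
(340, 190) [ 21  71 179]
```

View pics/a1.png

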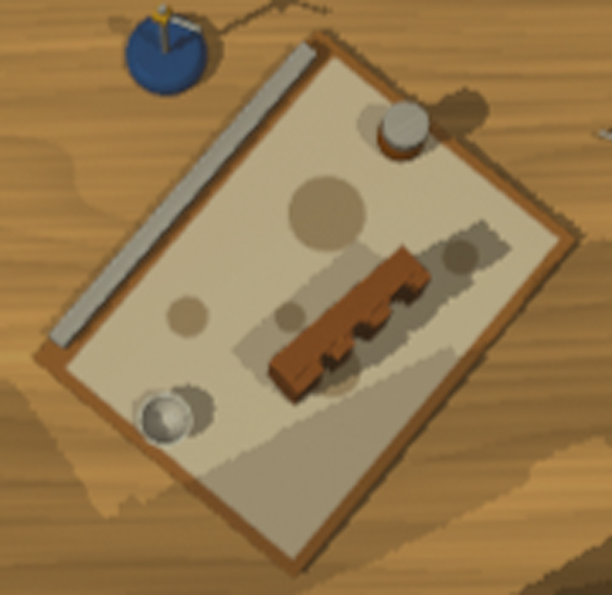

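View pics/b1.png

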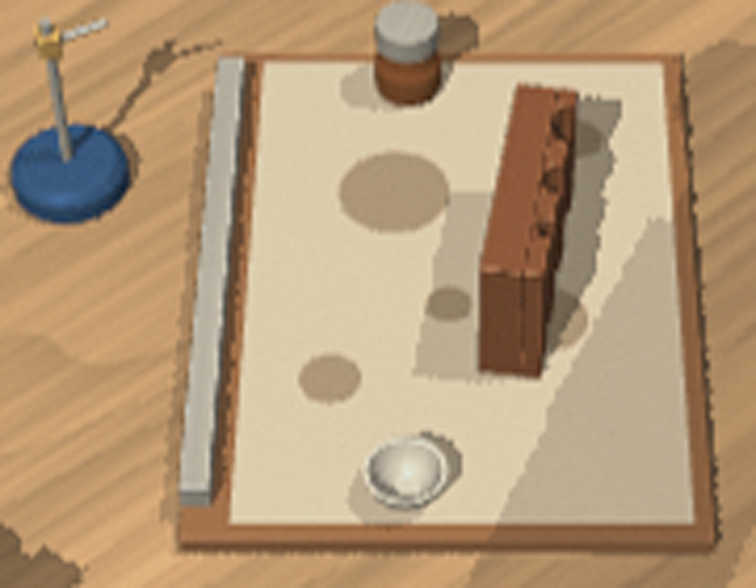

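The crops show clear corners. In the top crop the board corners are (578,237), (298,572), (37,355) and (322,33). The block's upper face corners there are (405,246), (268,365), (297,392) and (432,270). I'll cast rays in both views and fit rigid rectangles.

```bash
cat >h.py <<'E'
import numpy as np
from plant import bot
def ray(n,px,z):
    c=bot.get_calibration(n);R=c["view"][:3,:3];t=c["view"][:3,3]
    px=np.atleast_2d(px).astype(float)
    d=np.c_[(px[:,0]-c["cx"])/c["fx"],-(px[:,1]-c["cy"])/c["fy"],-np.ones(len(px))]@R
    o=-R.T@t
    return (o+d*((z-o[2])/d[:,2])[:,None])[:,:2]
def fit(model,pts):
    m=np.array(model,float);a=m-m.mean(0);b=pts-pts.mean(0)
    th=np.arctan2((a[:,0]*b[:,1]-a[:,1]*b[:,0]).sum(),(a*b).sum())
    R=np.array([[np.cos(th),-np.sin(th)],[np.sin(th),np.cos(th)]])
    t=pts.mean(0)-R@m.mean(0)
    return t,th,np.linalg.norm(m@R.T+t-pts,axis=1)
E
python3 - <<'E'
from h import *
T=lambda p:np.array(p)/3.4+[240,140]-.35
S=lambda p:np.array(p)/4.2+[200,165]-.38
np.set_printoptions(precision=2,suppress=True)
# corner model order: (+x,+y)?,... strip is +x
bm=[(-130,-170),(-130,170),(130,170),(130,-170)]
# top: right,bottom,left,top ; x=-130 are right & bottom. top-view: image up=+X world, left=+Y world; strip dir=+x board is up-left; +y = 90deg ccw -> down-left
print("board top",fit(bm,ray("top",T([(578,237),(298,572),(37,355),(322,33)]),12)))
print("board side",fit(bm,ray("side",S([(683,57),(714,540),(182,541),(221,58)]),12)))
sm=[(115,-150),(115,150),(130,150),(130,-150)]
print("strip top",fit(sm,ray("top",T([(316,52),(63,348),(50,336),(303,42)]),26)))
print("strip side",fit(sm,ray("side",S([(244,58),(209,492),(182,492),(220,58)]),26)))
km=[(-16,-65),(-16,65),(16,65),(16,-65)]
print("blk top",fit(km,ray("top",T([(432,270),(297,392),(268,365),(405,246)]),92)))
print("blk side",fit(km,ray("side",S([(577,93),(544,273),(481,265),(517,85)]),92)))
print("jar",ray("top",T([406,126]),62),ray("side",S([407,20]),62))
print("dish",ray("top",T([164,418]),32),ray("side",S([407,471]),32))
print("stand",ray("top",T([166,55]),20),ray("side",S([70,165]),20))
E
```

```text
board top (array([558.01, -92.78]), np.float64(0.8448403332685922), array([2.21, 4.16, 1.51, 5.29]))
board side (array([553.99, -88.56]), np.float64(0.848451484515715), array([2.21, 3.85, 2.8 , 3.27]))
strip top (array([557.24, -91.17]), np.float64(0.8508081887064767), array([1.12, 0.81, 0.89, 1.14]))
strip side (array([555.01, -89.94]), np.float64(0.8489625002872676), array([0.96, 1.12, 1.12, 0.95]))
blk top (array([ 527.56, -118.2 ]), np.float64(0.7073005609106653), array([3.65, 2.1 , 2.83, 3.26]))
blk side (array([ 526.18, -117.63]), np.float64(0.6933201525929699), array([2.72, 2.06, 2.47, 1.72]))
jar [[ 676.8  -166.42]] [[ 678.27 -166.07]]
dish [[465.04  19.78]] [[461.84  19.66]]
stand [[748.7   13.02]] [[746.14  15.93]]
```

```bash
cat >>h.py <<'E'
from scipy.spatial.transform import Rotation
def quat(th):
    y=np.array([-np.sin(th),np.cos(th),0]);z=np.array([0,0,-1.])
    return Rotation.from_matrix(np.c_[np.cross(y,z),y,z]).as_quat()
def loc(o,th,x,y,z): c,s=np.cos(th),np.sin(th); return [o[0]+c*x-s*y,o[1]+s*x+c*y,z]
BO,BT=np.array([556,-90.5]),.849
E
python3 - <<'E'
from h import *; import cv2
K,t=np.array([527,-118]),.70
bot.move_gripper(0,10)
bot.move_ptp(loc(K,t,-55,0,200),quat(t))
bot.line_to(loc(K,t,-55,0,80),150)
for x in (-24,-10,4,14,22):
    bot.line_to(loc(K,t,x,0,80),40)
    s=bot.read_state();print(x,s["t"],s["contact_force"],s["tcp_pos"])
bot.line_to(loc(K,t,-30,0,110),100)
bot.pause(.3)
bot.line_to(loc(K,t,-70,0,200),200)
for n in("top","side"): cv2.imwrite(f"pics/{n}2.png",bot.camera(n)[:,:,::-1])
print(bot.read_state()["t"])
a=cv2.resize(cv2.imread("pics/top2.png")[140:315,240:420],None,fx=2.2,fy=3.4*2.2/3.4,interpolation=2)
b=cv2.resize(cv2.imread("pics/side2.png")[165:305,200:380],None,fx=2.2,fy=2.75,interpolation=2)
cv2.imwrite("pics/c2.png",np.hstack([a,b]))
E
```

```text
-24 5.4583 [-0.20201058 -0.40568096 -0.65401238] [ 508.35602152 -133.49806336   79.83098639]
-10 5.9583 [-0.25102466 -0.01406592 -0.84911043] [ 519.52881407 -124.22951619   79.90804223]
4 6.4583 [0.06364855 0.29883365 0.79509235] [ 530.09470011 -115.24071171   79.86750242]
14 6.8583 [-0.03743925  0.51446791  0.01213126] [ 537.86609043 -108.79561576   79.95709981]
22 7.2083 [ 0.41234928 -0.5151129  -0.2671607 ] [ 543.98042084 -103.65076017   79.95020475]
9.0
```

View pics/c2.png

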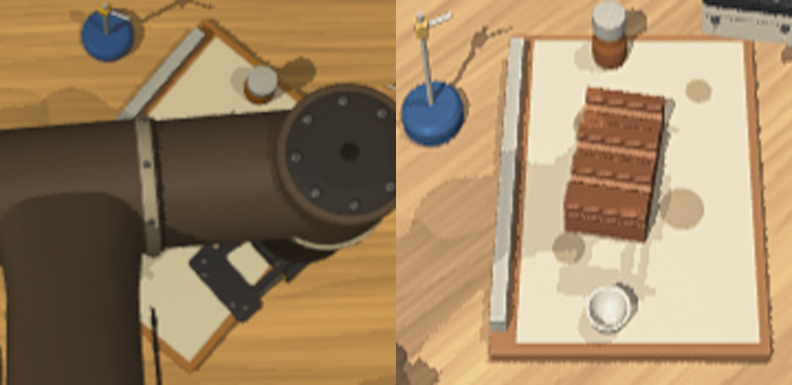

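It now lies on its back with grooves up. In the side half, the upper face corners are (588,88), (664,95), (648,218) and (568,207). The gap to the strip is about 45 px. The jar, dish and stand are untouched.

```bash
python3 - <<'E'
from h import *
S=lambda p:(np.array(p)-[396,0])/[2.2,2.75]+[200,165]-.3
o,th,r=fit([(40,-65),(-40,-65),(-40,65),(40,65)],ray("side",S([(588,88),(664,95),(648,218),(568,207)]),44))
d=o-BO;c,s=np.cos(BT),np.sin(BT)
print(o,th,th-BT,r,d@[c,s],d@[-s,c])
E
```

```text
[567.96379646 -81.94932572] 0.7237348909227027 -0.12526510907729727 [1.55758427 1.48903575 1.65538322 1.4815417 ] 14.323195759682516 -3.3305434124297575
```

```bash
python3 - <<'E'
from h import *; import cv2
bot.move_gripper(64,10)
y=-5;q=quat(BT);u=np.array([np.cos(BT),np.sin(BT),0])
bot.line_to(loc(BO,BT,-75,y,120),150,ori=q)
bot.line_to(loc(BO,BT,-75,y,21),120)
f0=bot.read_state()["contact_force"]
bot.line_to(loc(BO,BT,-48,y,21),60)
bot.line_to(loc(BO,BT,0,y,21),25)
bot.line_to(loc(BO,BT,18,y,21),20)
x=18
while x<33:
    x+=.7; bot.line_to(loc(BO,BT,x,y,21),8)
    s=bot.read_state();f=(s["contact_force"]-f0)@u;print(round(x,1),round(s["t"],1),f.round(1),round((s["tcp_pos"]-[*BO,0])@u,1))
    if f<-9: break
    if s["t"]>30: break
bot.pause(.3);print((bot.read_state()["contact_force"]-f0)@u)
bot.line_to(loc(BO,BT,x-40,y,21),100)
bot.line_to(loc(BO,BT,-110,y,180),200)
for n in("top","side"): cv2.imwrite(f"pics/{n}3.png",bot.camera(n)[:,:,::-1])
print(bot.read_state()["t"])
a=cv2.resize(cv2.imread("pics/top3.png")[140:315,240:420],None,fx=2.2,fy=2.2,interpolation=2)
b=cv2.resize(cv2.imread("pics/side3.png")[165:305,200:380],None,fx=2.2,fy=2.75,interpolation=2)
cv2.imwrite("pics/c3.png",np.hstack([a,b]))
E
```

```text
18.7 15.8 -2.4 18.7
19.4 16.1 -3.0 19.3
20.1 16.3 -4.8 20.0
20.8 16.6 -3.0 20.8
21.5 16.8 -3.3 21.5
22.2 17.1 -3.2 22.3
22.9 17.3 -4.3 23.0
23.6 17.6 -4.4 23.7
24.3 17.8 -4.7 24.4
25.0 18.1 -6.7 24.7
25.7 18.3 -7.9 24.8
26.4 18.6 -10.7 24.8
-10.847645475595863
20.6167
```

View pics/c3.png

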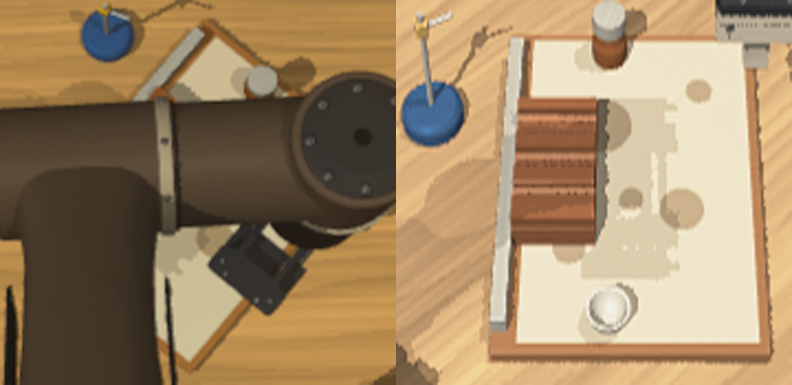

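The block's front edge lies flush along the strip (side half, x≈515, y 98–240), and it looks square with its grooves up. The push stalled at 24.8 mm against an expected 25.5 mm, so it is snug.

```bash
python3 -c "
from plant import bot
print(bot.close_job())"
```

```text
the job is handed in; nothing more can be done
None
```

The job is handed in: the block lies on its back with its grooves up, and looks square and snug against the stop strip; the jar, dish and stand look undisturbed (the hand-in gave no verdict).

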